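# Reset the test-air valve two turns open

### The arm

A 7-joint arm with a two-finger parallel gripper is mounted at the origin on the work surface. World frame = base frame: x ahead of the robot, y to its left, z up, the work surface at z = 0. Lengths are in m, angles in rad, forces in N, time in s.
With the tool pointing down it reaches from about 0.425 to 0.875 m from the base axis. Payload 8.4 kg.
Tool frame: the origin (TCP) lies at the very end of the fingers, on their centre line; the grasp point (between the pads) lies 19 mm behind it (arm.hold_point_z is the distance from the TCP to the grasp point, in m); z points along the fingers, y is the line along which they close (so a half turn about z gives the same grasp; the last joint's range is limited). The gripper opens to 85 mm and grips with 20 to 120 N. Pads are 22 mm wide; open, the fingers measure 114 mm over their backs; the gripper's body (76 mm by 85 mm) begins 54 mm behind the grasp point. The pads swing forward as they close: fully open they stand 13 mm farther back than shut.
Start: joints at [-1.418, 0.333, 0.04, 1.465, -0.013, 1.343, -0.059], TCP at [0.162, 0.629, 0.231] pointing down, gripper open.
Joint ranges: [-2.58, 2.58], [-0.38, 2.09], [-1.3, 1.39], [0.25, 2.4], [-1.5, 4.64], [0.08, 2.09], [-2.65, 2.65]. Speed limits (rad/s): [2.22, 2.22, 2.79, 2.79, 3.14, 3.14, 3.14].

### API

Orientations are given as a unit quaternion [w, x, y, z].
In Python, from cell import status, optics, finish_job, arm gives the robot as it stands. The module is installed in compiled form; this text tells all that it offers.
- The arm moves only by the shell command python3 -m jog 'ROWS'. ROWS is JSON, a list of rows, each a list of 7 numbers: the turn, a rotation vector about the world's x, y, z in degrees, then the shift along the world's x, y, z in cm, then the opening, from 0 (shut) to 1 (fully open). A call has 1 to 10 rows; each row shifts and turns the commanded pose from where the row before left it; what a row does not reach is not made up. A row lasts 1/12 s, in which the tool goes at most 41.7 mm and 7.16 degrees, less where a joint would pass 70% of its speed; a pose out of reach is approached as far as the arm can. A call with a gripper value outside its range is refused whole. The fingers move at their own pace and stop on an object; the grip force is fixed at half the most. Time passes only in rows, so rows that do not move let the fingers close. It gives the time, the measured TCP pose, the force, the opening and the grip force at its end, in the units of the state.
- status.get_obs(): the state, without advancing time (a new reading comes with each control period).
- optics.get_image(name): name is "side" or "top"; returns a dict with "frame" (400x640x3 uint8, blue, green, red), "mtx" (3x3 intrinsics, pixels), "D" ([k1, k2, p1, p2, k3] as OpenCV has them; the pictures are not rectified), "T" (4x4, takes a point from camera to world coordinates). Camera axes: x right, y down, z forward; pixel columns grow to the right and rows downward; lengths in m; the calibration is good to about 2 mm. A picture is of the moment at which its call begins. There is no depth.
- finish_job(): hands the job in; it is judged then, once.
The state is a dict: "time_s": time; "q": joint angles; "dq": joint speeds; "tau": joint torques, N m; "tool_pos": TCP position; "ee_rot": TCP orientation; "contact_force": force on the tool from outside, world axes, zero at the start; "moment": the same for the moment, N m; "finger_gap": finger opening in m; "grip_force": force on a finger pad.
Only numpy, scipy, OpenCV 4.12 (cv2) and the standard library are available. Lean on these libraries where they do the work, as an engineer would, in place of code of your own. Each camera call takes 0.05 s, during which the arm holds its last target. There are 200 camera calls.

### The job

Lift the clear guard off the air valve by its black knob and set it down gently and upright inside the blue tray. Then take the crank handle of the red handwheel, turn the valve clockwise until it is fully shut against its stop, and back it off exactly two full turns. Finish still gripping the handle there, and leave the other things on the bench where they are.

Things in the scene. Friction and masses are not known exactly. Their poses are not given: they have to be found in the camera images.
- valve_base: fixed aluminium manifold block of the air valve, 160 x 160 mm, 30 mm high, with two brass nipples on its +x side; origin at the centre of its underside, on the bench, z up. The wheel turns about the vertical line through this origin
- guard: loose clear box with blue edges, open below, that stands on the block over the handwheel (0.25 kg; 136 x 136 mm outside, 110 mm high, walls 4 mm), with a round black knob in the middle of its top (28 mm across, 40 mm high, top 150 mm above the guard's lower edge). Inside it the handle and wheel clear the walls by 8 mm and the top by 11 mm: lift it straight up by 110 mm or more before moving sideways. Origin at the centre of its open lower side, z up, sides along x and y
- guard_knob (a point): middle of the guard's black knob at a good height to grip: on the guard's axis, 25 mm above its top (135 mm above its lower edge)
- tray: fixed blue open tray, 210 x 210 mm outside, walls 5 mm thick and 18 mm high, floor 5 mm thick; origin at the centre of its underside on the bench, sides along x and y
- wheel_center (a point): point on the wheel's vertical axis at the hub's top, 71 mm above the bench. The red wheel (rim radius 50 mm to the middle of a 12 mm thick bar) has its highest part, the handle's boss, 74 mm above the bench
- handle: round black upright crank handle, 22 mm in diameter, 50 mm tall, from 75 to 125 mm above the bench; it spins freely on its pin, so it can be gripped from above and led round the circle without turning the gripper. Its axis stands 42 mm from the wheel's axis. Origin at the centre of its underside; its own x axis means nothing
- handle_grip (a point): point on the handle's axis at a good height to grip, 30 mm above its underside, 104 to 105 mm above the bench
- wheel (a joint): angle of the handwheel in rad: 0 = shut, at the hard stop; grows as the valve opens, anticlockwise seen from above; two turns open is 12.57; a second stop at 20.1 (3.2 turns). It starts 0.35 to 1.1 turns open. At 0 the handle lies from the axis towards the block's +x (nipple) side. It turns with a light drag, about 3 N at the handle, and stays where it is left
- ring_a: dark steel ring, 72 mm across, 20 mm high, bystander
- ring_b: red ring, 72 mm across, 20 mm high, bystander
- screwdriver: orange screwdriver, lying, bystander
- wrench: steel wrench, lying, bystander
- jar: jar with white lid, 64 mm across, 75 mm high, bystander
- bottle: bottle with blue cap, 60 mm across, 160 mm high, bystander
Not all that is in view belongs to the job. What is shaped like the guard but pink is not meant.

How it is judged:
On the way, in this order (a step that is already met when the one before it is completed fails the run):
1. the guard stands upright in the tray, let go (x of guard in the frame of tray between -0.04 and 0.04 m and y of guard in the frame of tray between -0.04 and 0.04 m and height (world z) of guard below 0.012 m and angle between guard's own z axis and vertical below 0.06 rad and contact force between guard and the fingers below 0.05 N and linear speed of guard below 0.03 m/s), for 0.2 s.
2. the valve is shut against its stop (value of joint wheel below 0.08 rad), for 0.05 s.
At the end, for the whole second after the job is handed in: Valve 12.57 rad (within 0.3) open and still; fingers grip the handle with over 2 N, grasp point within 40 mm of its grip point; guard at rest, upright (0.06 rad) on the tray floor, within 40 mm of its middle along x and y, not touched by the fingers (all of step 1 and value of joint wheel between 12.2664 and 12.8664 rad and velocity of joint wheel between -0.1 and 0.1 rad/s and contact force between the fingers and handle above 2 N and distance between the grasp point and handle_grip below 0.04 m); the arm keeps its last pose, push and grip.
It fails at once if a bystander (ring, screwdriver, wrench, jar or bottle) is moved more than 30 mm (distance of any of ring_a, ring_b, screwdriver, wrench, jar, bottle from where it was at the start of the episode above 0.03 m).
It fails at once if the guard is let fall: out of the gripper with its lower edge more than 40 mm above the bench (height (world z) of guard above 0.04 m and contact force between guard and the fingers below 0.02 N and contact force between guard and the arm below 0.02 N).
It also fails if it takes over 72 s, if anything falls off the work surface, if the arm or the gripper's body presses on something with over 40 N, if the wrist force passes 120 N, or if a joint passes its speed limit or range.

## Working session

There is one attempt and no reset: what is moved stays moved. The work goes in short steps, Python scripts to look and compute and a shell command to move; the robot and the scene stay as the last step left them, time stands still between calls to the robot, and variables do not carry over. Pictures are saved under pics/ and viewed, at most 10 in all, crops included, and the job is handed in when it is done.

```bash
mkdir -p pics
cat > h.py <<'E'
import numpy as np, cv2
from cell import status, optics, arm
def get(n): 
    im=optics.get_image(n); return im['frame'],np.array(im['mtx']),np.array(im['D']),np.array(im['T'])
def ray(c,uv):
    f,K,D,T=c; p=cv2.undistortPoints(np.array([[uv]],float),K,D)[0,0]
    return T[:3,3],T[:3,:3]@np.array([p[0],p[1],1.])
def onz(c,uv,z):
    o,d=ray(c,uv); return o+d*(z-o[2])/d[2]
def two(c1,u1,c2,u2):
    o1,d1=ray(c1,u1);o2,d2=ray(c2,u2)
    s=np.linalg.lstsq(np.c_[d1,-d2],o2-o1,rcond=None)[0]
    a,b=o1+s[0]*d1,o2+s[1]*d2; return (a+b)/2,np.linalg.norm(a-b)
def proj(c,P):
    f,K,D,T=c; R=T[:3,:3].T; return cv2.projectPoints(np.array(P,float).reshape(-1,3),cv2.Rodrigues(R)[0],-R@T[:3,3],K,D)[0][:,0]
E
python3 - <<'E'
from h import *
for n in('top','side'):
    c=get(n); cv2.imwrite(f'pics/{n}0.png',c[0]); print(n,c[3].round(3).tolist(),c[1].round(0).tolist())
o=status.get_obs(); print({k:np.round(v,3).tolist() for k,v in o.items()})
E
```

```text
top [[0.023, -0.986, 0.162, 0.339], [-1.0, -0.024, -0.005, 0.017], [0.009, -0.162, -0.987, 1.257], [0.0, 0.0, 0.0, 1.0]] [[373.0, 0.0, 317.0], [0.0, 373.0, 198.0], [0.0, 0.0, 1.0]]
side [[-0.999, 0.0, 0.039, 0.478], [-0.032, 0.536, -0.843, 0.854], [-0.021, -0.844, -0.536, 0.676], [0.0, 0.0, 0.0, 1.0]] [[408.0, 0.0, 321.0], [0.0, 408.0, 198.0], [0.0, 0.0, 1.0]]
{'time_s': 0.1, 'q': [-1.418, 0.334, 0.04, 1.466, -0.013, 1.343, -0.058], 'dq': [0.001, -0.002, -0.0, -0.0, -0.0, -0.0, 0.001], 'tau': [0.004, -66.001, 1.37, -40.647, 0.017, 0.009, -0.0], 'tool_pos': [0.162, 0.629, 0.231], 'ee_rot': [-0.0, 0.126, 0.992, -0.001], 'contact_force': [0.149, 0.348, -0.126], 'moment': [-0.018, -0.001, 0.016], 'grip_force': 0.0, 'finger_gap': 0.085}
```

View pics/top0.png

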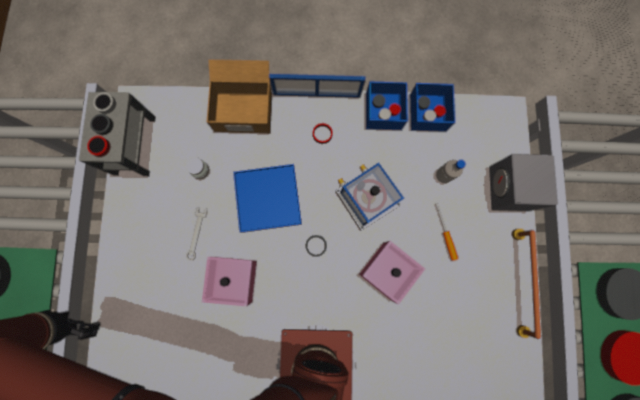

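View pics/side0.png

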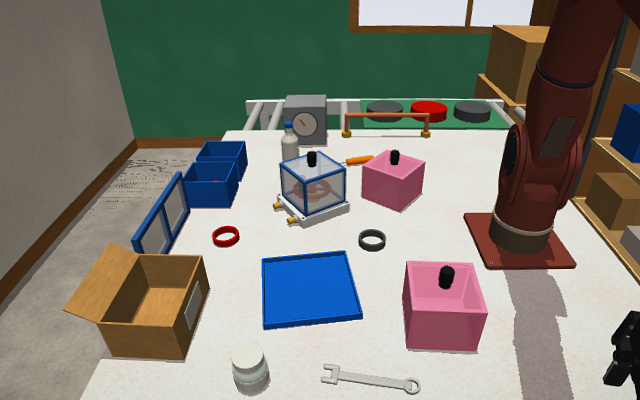

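The top view shows the guard's knob at about (375,191), the blue tray at about (267,198), and the nipples at (341,182) and (363,168). In the side view the knob is at about (312,158) and the tray at (311,289). Next I measure them.

Run:
```python
from h import *
t=get('top'); s=get('side')
def blob(c,m,seed,r):
    k=np.zeros(m.shape,np.uint8); u,v=seed; k[v-r:v+r,u-r:u+r]=m[v-r:v+r,u-r:u+r]
    n,l,st,ce=cv2.connectedComponentsWithStats(k); i=1+np.argmax(st[1:,4]); return ce[i],st[i],(l==i).astype(np.uint8)
dk=lambda c:(c[0].max(2)<50).astype(np.uint8)
a,sa,_=blob(t,dk(t),(375,191),14); b,sb,_=blob(s,dk(s),(312,158),14)
print('knob',a,sa,b,sb,two(t,a,s,b), onz(t,a,.165+0.01))
def blue(c):
    h=cv2.cvtColor(c[0],cv2.COLOR_BGR2HSV); return cv2.inRange(h,(100,110,50),(125,255,255))
for c,seed,r in((t,(267,198),50),(s,(311,289),62)):
    ce,st,m=blob(c,blue(c),seed,r)
    cn=max(cv2.findContours(m,0,1)[0],key=cv2.contourArea)
    P=np.array([onz(c,p[0],.018)[:2] for p in cn]).astype(np.float32)*1000
    print('tray',st,cv2.minAreaRect(P))
ce,st,m=blob(t,blue(t),(371,194),38)
pts=np.argwhere(m)[:,::-1]
hull=cv2.convexHull(pts.astype(np.int32))
P=np.array([onz(t,p[0],.14)[:2] for p in hull]).astype(np.float32)*1000
print('guard',st,cv2.minAreaRect(P))
x=np.hstack([cv2.resize(t[0][150:240,325:415],None,fx=4.4,fy=4.4,interpolation=2),cv2.resize(s[0][140:230,265:355],None,fx=4.4,fy=4.4,interpolation=2)])
cv2.imwrite('pics/g1.png',x)
```

```text
knob [374.23529412 190.47058824] [371 187   8   8  51] [311.22131148 158.72131148] [307 152   9  15 122] (array([ 0.54838882, -0.16130583,  0.15958328]), np.float64(0.0013953685406995452)) [ 0.54474349 -0.15876078  0.175     ]
tray [ 234  164   67   68 3696] ((542.0997314453125, 178.73370361328125), (207.0284881591797, 206.0100860595703), 9.137227058410645)
tray [ 262  250  101   80 6573] ((542.7286376953125, 187.73223876953125), (208.40826416015625, 223.04148864746094), 9.099637985229492)
guard [343 163  60  60 287] ((545.7376708984375, -158.65719604492188), (133.8427734375, 137.46975708007812), 35.37398147583008)
```

View pics/g1.png

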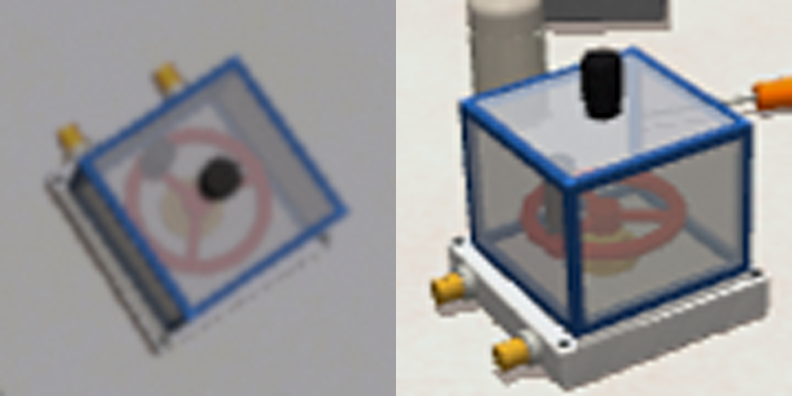

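The crop shows the guard seated square on the block and the handle under it, on the nipple side. The guard axis comes out near (0.546, -0.159), yaw 35.4°, and the tray near (0.542, 0.179), yaw 9.1°. I move over the knob now.

```bash
python3 -m jog '[[0,0,-3,2.9,-2.3,0.3,1],[0,0,-3,2.9,-2.3,0.3,1],[0,0,-3,2.9,-2.3,0.3,1],[0,0,-3,2.9,-2.3,0.3,1],[0,0,-3,2.9,-2.3,0.3,1],[0,0,-3,2.9,-2.3,0.3,1],[0,0,-3,2.9,-2.3,0.3,1],[0,0,-3,2.9,-2.3,0.3,1],[0,0,-3,2.9,-2.3,0,1],[0,0,-3,2.9,-2.3,0,1]]'
```

```text
time_s: 1.03
tool_pos: [0.4531, 0.3981, 0.2556]
ee_rot: [0.0, 0.379, 0.925, 0.0]
contact_force: [0.8, 0.8, -0.0]
finger_gap: 0.0854
grip_force: 0.0
```

```bash
python3 -m jog '[[0,0,-2.5,0.6,-3.5,0,1],[0,0,-2.5,0.6,-3.5,0,1],[0,0,-2.5,0.6,-3.5,0,1],[0,0,-2.5,0.6,-3.5,0,1],[0,0,-2.5,0.6,-3.5,0,1],[0,0,-2.5,0.6,-3.5,0,1],[0,0,-2.5,0.6,-3.5,0,1],[0,0,-2.5,0.6,-3.5,0,1],[0,0,-2.5,0.6,-3.5,0,1],[0,0,-2.5,0.6,-3.5,0,1]]'
```

```text
time_s: 1.87
tool_pos: [0.5118, 0.0477, 0.2554]
ee_rot: [-0.0, 0.57, 0.821, 0.0]
contact_force: [1.6, 0.3, -0.1]
finger_gap: 0.0856
grip_force: 0.0
```

```bash
python3 -m jog '[[0,0,-2,0.6,-3.5,0,1],[0,0,-2,0.6,-3.5,0,1],[0,0,-2,0.6,-3.5,0,1],[0,0,-2,0.6,-3.5,0,1],[0,0,-2,0.6,-3.5,0,1],[0,0,0,0,0,0,1],[0,0,0,0,0,0,1],[0,0,0,0,0,0,1]]'; python3 -c "
from h import *
o=status.get_obs(); print({k:np.round(o[k],4).tolist() for k in('q','tool_pos','ee_rot','time_s')}, arm.hold_point_z)"
```

```text
time_s: 2.53
tool_pos: [0.5418, -0.1252, 0.255]
ee_rot: [-0.0, 0.639, 0.769, -0.0]
contact_force: [0.6, 0.9, -0.3]
finger_gap: 0.0852
grip_force: 0.0
{'q': [-0.5261, 0.1457, 0.7549, 1.6923, -0.1024, 1.3447, 0.4312], 'tool_pos': [0.5418, -0.1252, 0.255], 'ee_rot': [-0.0003, 0.6389, 0.7693, -0.0001], 'time_s': 2.5333} 0.0187
```

```bash
python3 -m jog '[[0,0,0,0.4,-3.5,0,1],[0,0,0,0,0,-2,1],[0,0,0,0,0,-3,1],[0,0,0,0,0,-3,1],[0,0,0,0,0,-2,1],[0,0,0,0,0,-0.8,1],[0,0,0,0,0,0,1],[0,0,0,0,0,0,1],[0,0,0,0,0,0,1]]'
python3 - <<'E'
from h import *
t=get('top');s=get('side')
cv2.imwrite('pics/g2.png',np.hstack([cv2.resize(c[0][v:v+100,u:u+100],None,fx=4,fy=4,interpolation=2) for c,u,v in((t,325,145),(s,262,110))]))
E
```

```text
time_s: 3.28
tool_pos: [0.5469, -0.1603, 0.1489]
ee_rot: [0.001, 0.639, 0.769, 0.001]
contact_force: [-0.9, -0.2, -0.5]
finger_gap: 0.0854
grip_force: 0.0
```

View pics/g2.png

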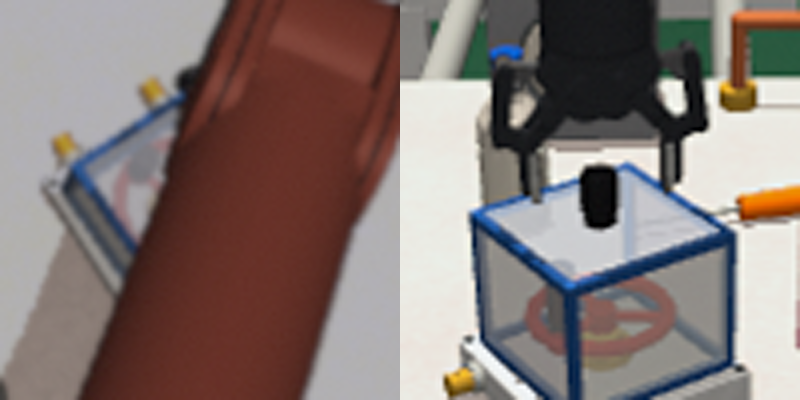

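The side view shows the knob between the open fingers, well centred (knob at crop x 598, fingers at 537 and 668). I close on it.

```bash
python3 -m jog '[[0,0,0,0,0,0,0],[0,0,0,0,0,0,0],[0,0,0,0,0,0,0],[0,0,0,0,0,0,0],[0,0,0,0,0,0,0],[0,0,0,0,0,0,0],[0,0,0,0,0,0,0],[0,0,0,0,0,0,0]]'
```

```text
time_s: 4.05
tool_pos: [0.5463, -0.1605, 0.1475]
ee_rot: [0.0, 0.639, 0.769, 0.0]
contact_force: [1.8, 0.7, 1.7]
finger_gap: 0.0262
grip_force: 58.9
```

```bash
python3 -m jog '[[0,0,0,0,0,0.5,0],[0,0,0,0,0,1,0],[0,0,0,0,0,1.5,0],[0,0,0,0,0,2,0],[0,0,0,0,0,2,0],[0,0,0,0,0,2,0],[0,0,0,0,0,2,0],[0,0,0,0,0,1.5,0],[0,0,0,0,0,0.5,0],[0,0,0,0,0,0,0]]'
python3 - <<'E'
from h import *
t=get('top');s=get('side')
cv2.imwrite('pics/g3.png',np.hstack([cv2.resize(c[0][v:v+130,u:u+130],None,fx=3,fy=3,interpolation=2) for c,u,v in((t,310,130),(s,250,80))]))
E
```

```text
time_s: 4.88
tool_pos: [0.5463, -0.1608, 0.2787]
ee_rot: [0.001, 0.639, 0.769, 0.001]
contact_force: [-0.1, 0.7, -1.9]
finger_gap: 0.0263
grip_force: 59.3
```

View pics/g3.png

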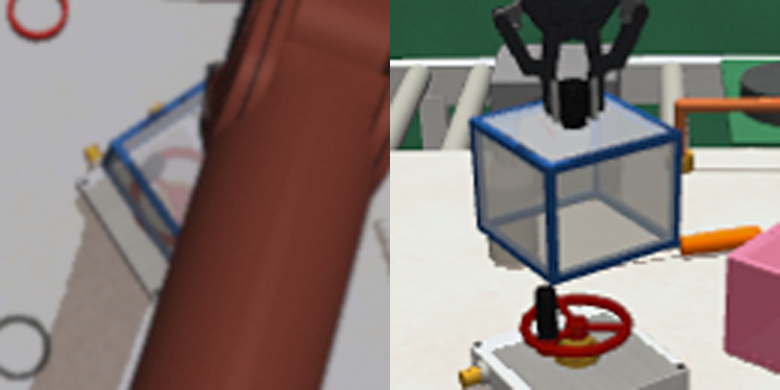

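The guard hangs level in the gripper and clear of the wheel; the handle (side crop 545,310) is free. I carry it to the tray, turning it by -26°.

```bash
python3 -m jog '[[0,0,-1,0,1,0,0],[0,0,-3,0,2,0,0],[0,0,-3,0,3,0,0],[0,0,-3,0,3.5,0,0],[0,0,-3,0,3.5,0,0],[0,0,-3,0,3.5,0,0],[0,0,-3,0,3.5,0,0],[0,0,-3,0,3.5,0,0],[0,0,-2,-0.2,3.5,0,0],[0,0,-2,-0.2,3,0,0]]'
```

```text
time_s: 5.82
tool_pos: [0.5408, 0.142, 0.2758]
ee_rot: [-0.0, 0.796, 0.606, -0.001]
contact_force: [1.3, 0.3, -2.3]
finger_gap: 0.0264
grip_force: 59.2
```

```bash
python3 -m jog '[[0,0,0,0,2.3,0,0],[0,0,0,0,1.2,0,0],[0,0,0,0,0.6,-0.5,0],[0,0,0,0,0,-1.5,0],[0,0,0,0,0,-2,0],[0,0,0,0,0,-2,0],[0,0,0,0,0,-2,0],[0,0,0,0,0,-1,0],[0,0,0,0,0,0,0],[0,0,0,0,0,0,0]]'
python3 - <<'E'
from h import *
t=get('top');s=get('side')
cv2.imwrite('pics/g4.png',np.hstack([cv2.resize(c[0][v:v+130,u:u+130],None,fx=3,fy=3,interpolation=2) for c,u,v in((t,205,135),(s,245,210))]))
E
```

```text
time_s: 6.65
tool_pos: [0.542, 0.1793, 0.1872]
ee_rot: [0.0, 0.796, 0.605, -0.001]
contact_force: [-0.8, -0.1, -2.8]
finger_gap: 0.0261
grip_force: 59.3
```

View pics/g4.png

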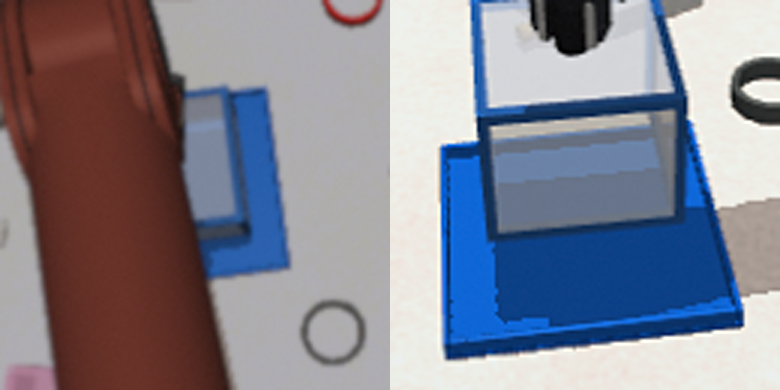

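The guard hangs square with the tray and over it: its lower front edge is at side crop y≈235 and the tray rim at y≈350, because it is still 7 cm up. I lower it.

```bash
python3 -m jog '[[0,0,0,0,0,-1,0],[0,0,0,0,0,-1.5,0],[0,0,0,0,0,-1.5,0],[0,0,0,0,0,-1,0],[0,0,0,0,0,-0.6,0],[0,0,0,0,0,-0.3,0],[0,0,0,0,0,0,0],[0,0,0,0,0,0,0]]'
```

```text
time_s: 7.42
tool_pos: [0.5423, 0.1805, 0.1288]
ee_rot: [0.0, 0.796, 0.606, 0.0]
contact_force: [0.9, 0.1, -1.3]
finger_gap: 0.0266
grip_force: 59.3
```

```bash
python3 -m jog '[[0,0,0,0,0,-0.2,0],[0,0,0,0,0,-0.2,0],[0,0,0,0,0,-0.1,0],[0,0,0,0,0,0,0],[0,0,0,0,0,0,0]]'
```

```text
time_s: 7.83
tool_pos: [0.5419, 0.1805, 0.1233]
ee_rot: [-0.0, 0.796, 0.606, -0.0]
contact_force: [0.6, 0.1, -2.3]
finger_gap: 0.0261
grip_force: 59.3
```

```bash
python3 -m jog '[[0,0,0,0,0,-0.1,0],[0,0,0,0,0,-0.1,0],[0,0,0,0,0,0,0],[0,0,0,0,0,0,0]]'
```

```text
time_s: 8.17
tool_pos: [0.5427, 0.1806, 0.1221]
ee_rot: [0.0, 0.796, 0.606, 0.001]
contact_force: [1.8, -0.8, 6.6]
finger_gap: 0.0264
grip_force: 59.8
```

The guard touches the tray floor (force +6.6 N). I let it go and rise.

```bash
python3 -m jog '[[0,0,0,0,0,0,0.4],[0,0,0,0,0,0,0.5],[0,0,0,0,0,0,0.7],[0,0,0,0,0,0,1],[0,0,0,0,0,0,1],[0,0,0,0,0,0,1],[0,0,0,0,0,0,1],[0,0,0,0,0,0,1]]'
```

```text
time_s: 8.83
tool_pos: [0.5419, 0.1804, 0.1212]
ee_rot: [-0.0, 0.796, 0.606, -0.0]
contact_force: [-0.4, -0.4, 0.1]
finger_gap: 0.0853
grip_force: 0.0
```

```bash
python3 -m jog '[[0,0,0,0,0,1,1],[0,0,0,0,0,2,1],[0,0,0,0,0,3,1],[0,0,0,0,0,3,1],[0,0,0,0,0,2,1],[0,0,0,-0.1,3,0,1],[0,0,0,-0.1,4,0,1],[0,0,0,-0.1,4,0,1],[0,0,0,0,4,0,1],[0,0,0,0,4,0,1]]'
python3 - <<'E'
from h import *
t=get('top');s=get('side')
cv2.imwrite('pics/g5.png',np.hstack([cv2.resize(c[0][v:v+130,u:u+130],None,fx=3,fy=3,interpolation=2) for c,u,v in((t,325,125),(s,245,190))]))
def blue(c):
    h=cv2.cvtColor(c[0],cv2.COLOR_BGR2HSV); return cv2.inRange(h,(100,110,40),(125,255,255))
# handle: dark blob close to the wheel
for c,(u0,u1,v0,v1) in ((t,(335,405,160,230)),(s,(270,350,165,230))):
    m=np.zeros(c[0].shape[:2],np.uint8); m[v0:v1,u0:u1]=(c[0].max(2)<60)[v0:v1,u0:u1]
    n,l,st,ce=cv2.connectedComponentsWithStats(m)
    for i in range(1,n):
        if st[i,4]>15: print('dark',st[i].tolist(),ce[i].round(1), onz(c,ce[i],.11).round(4))
    h=cv2.cvtColor(c[0],cv2.COLOR_BGR2HSV); r=cv2.inRange(h,(0,120,60),(8,255,255))|cv2.inRange(h,(172,120,60),(180,255,255))
    k=np.zeros_like(r); k[v0:v1,u0:u1]=r[v0:v1,u0:u1]
    cn=np.vstack([q for q in cv2.findContours(k,0,1)[0] if len(q)>5])
    P=np.array([onz(c,p[0],.066)[:2] for p in cv2.convexHull(cn)]).astype(np.float32)*1000
    print('wheel',cv2.fitEllipse(P),cv2.minEnclosingCircle(P))
E
```

```text
time_s: 9.67
tool_pos: [0.5387, 0.3724, 0.2324]
ee_rot: [-0.0, 0.796, 0.606, 0.001]
contact_force: [0.2, -0.9, 0.3]
finger_gap: 0.0856
grip_force: 0.0
dark [357, 182, 7, 8, 37] [360.1 185.7] [ 0.5712 -0.1247  0.11  ]
wheel ((549.198974609375, -161.0640869140625), (104.04180908203125, 106.68778228759766), 53.62166976928711) ((548.9654541015625, -161.63433837890625), 53.82273864746094)
dark [270, 165, 54, 16, 165] [295.9 176.1] [ 0.5937 -0.1514  0.11  ]
dark [270, 178, 76, 52, 2299] [299.3 209.9] [0.5709 0.0191 0.11  ]
wheel ((594.46142578125, -246.2853240966797), (166.923095703125, 308.5263366699219), 23.88646697998047) ((602.45556640625, -212.2703094482422), 127.70330810546875)
```

View pics/g5.png

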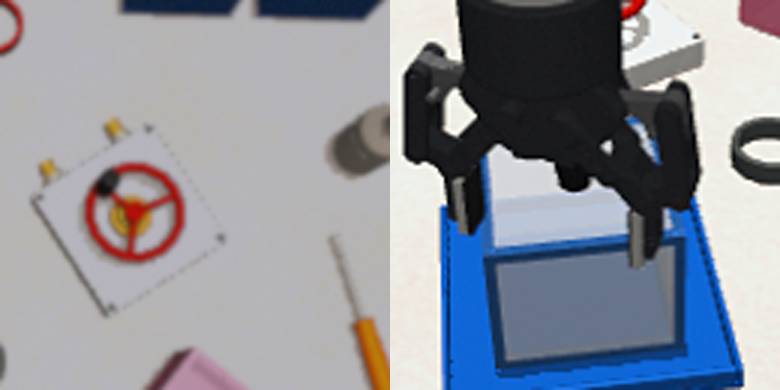

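The guard stands inside the tray. In the top view the wheel centre is near (0.549, -0.161) and the handle near (0.571, -0.125), 42 mm out. That is 58.6° against a block yaw of 35.4°, about 23° past one turn open. I move over the handle.

```bash
python3 -m jog '[[0,0,0,0.2,-2,0,1],[0,0,0,0.2,-4,0,1],[0,0,0,0.3,-4,0,1],[0,0,0,0.3,-4,0,1],[0,0,0,0.3,-4,0,1],[0,0,0,0.3,-4,0,1],[0,0,0,0.3,-4,0,1],[0,0,0,0.3,-4,0,1],[0,0,0,0.3,-4,0,1],[0,0,0,0.3,-4,0,1]]'
```

```text
time_s: 10.6
tool_pos: [0.5668, -0.0116, 0.2323]
ee_rot: [0.0, 0.796, 0.606, 0.001]
contact_force: [1.1, -0.4, -0.3]
finger_gap: 0.0854
grip_force: 0.0
```

```bash
python3 -m jog '[[0,0,0,0.2,-4,0,1],[0,0,0,0.2,-4,0,1],[0,0,0,0,-2.5,0,1],[0,0,0,0,-1,0,1],[0,0,0,0,0,0,1],[0,0,0,0,0,0,1]]'
python3 - <<'E'
from h import *
o=status.get_obs(); print(o['tool_pos'],np.round(o['q'],2))
t=get('top')
h=cv2.cvtColor(t[0],cv2.COLOR_BGR2HSV); m=cv2.inRange(h,(100,60,30),(125,255,255))
cv2.imwrite('pics/g6.png',cv2.resize(t[0][150:240,220:400],None,fx=4.4,fy=4.4,interpolation=2))
E
```

```text
time_s: 11.1
tool_pos: [0.5711, -0.1238, 0.2316]
ee_rot: [-0.0, 0.796, 0.606, 0.0]
contact_force: [0.3, 0.9, -0.2]
finger_gap: 0.0853
grip_force: 0.0
[ 0.57106084 -0.12379243  0.23158006] [-0.5   0.24  0.76  1.66 -0.17  1.31  0.02]
```

View pics/g6.png

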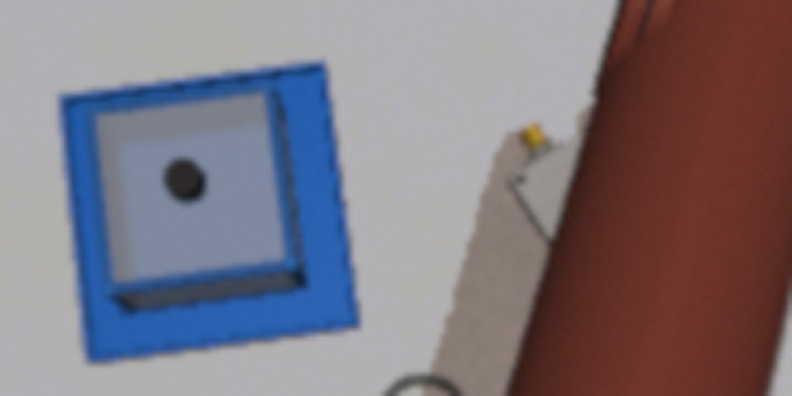

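The guard sits flat in the tray, its sides parallel to the walls with blue floor visible all round. Now down onto the handle and close.

```bash
python3 -m jog '[[0,0,0,0,0,-2,1],[0,0,0,0,-0.1,-4,1],[0,0,0,0,0,-4,1],[0,0,0,0,0,-2.5,1],[0,0,0,0,0,-1.3,1],[0,0,0,0,0,-0.7,1],[0,0,0,0,0,0,1],[0,0,0,0,0,0,1]]'
```

```text
time_s: 11.82
tool_pos: [0.572, -0.1251, 0.0876]
ee_rot: [0.0, 0.795, 0.606, 0.001]
contact_force: [0.4, -0.1, 0.8]
finger_gap: 0.0854
grip_force: 0.0
```

```bash
python3 -m jog '[[0,0,0,0,0,0,0],[0,0,0,0,0,0,0],[0,0,0,0,0,0,0],[0,0,0,0,0,0,0],[0,0,0,0,0,0,0],[0,0,0,0,0,0,0],[0,0,0,0,0,0,0],[0,0,0,0,0,0,0],[0,0,0,0,0,0,0]]'
```

```text
time_s: 12.57
tool_pos: [0.5719, -0.1257, 0.0873]
ee_rot: [0.001, 0.796, 0.606, 0.001]
contact_force: [0.8, 0.6, 6.2]
finger_gap: 0.0201
grip_force: 58.4
```

The handle is held at 57° on the circle. I work out the row steps for turning clockwise in 12° rows.

```bash
cat > plan.py <<'E'
import sys; from h import *
cx,cy,step,n=map(float,sys.argv[1:5])
p=np.array(status.get_obs()['tool_pos'][:2]); d=p-[cx,cy]; a=np.arctan2(d[1],d[0])
print('r',np.hypot(*d).round(4),'ang',np.degrees(a).round(1))
th=a+np.radians(step)*np.arange(0,n+1); P=4.2*np.c_[np.cos(th),np.sin(th)]
c=np.round(P-P[0],2); c[1:]+=0
print(np.diff(c,axis=0).round(2).tolist())
E
python3 plan.py 0.549 -0.161 -12 10
```

```text
r 0.0421 ang 57.1
[[0.68, -0.55], [0.56, -0.68], [0.4, -0.79], [0.22, -0.84], [0.05, -0.88], [-0.14, -0.87], [-0.31, -0.82], [-0.48, -0.73], [-0.62, -0.63], [-0.73, -0.47]]
```

```bash
python3 -m jog '[[0,0,0,0.68,-0.55,0,0],[0,0,0,0.56,-0.68,0,0],[0,0,0,0.4,-0.79,0,0],[0,0,0,0.22,-0.84,0,0],[0,0,0,0.05,-0.88,0,0]]'; python3 plan.py 0.549 -0.161 -12 10
```

```text
time_s: 12.98
tool_pos: [0.5927, -0.1615, 0.0873]
ee_rot: [0.001, 0.795, 0.607, 0.002]
contact_force: [4.6, 3.9, 3.8]
finger_gap: 0.0204
grip_force: 58.6
r 0.0437 ang -0.6
[[-0.1, -0.87], [-0.28, -0.83], [-0.45, -0.76], [-0.59, -0.65], [-0.72, -0.51], [-0.8, -0.34], [-0.86, -0.18], [-0.88, 0.01], [-0.86, 0.19], [-0.8, 0.37]]
```

```bash
python3 -m jog '[[0,0,0,-0.14,-0.87,0,0],[0,0,0,-0.31,-0.82,0,0],[0,0,0,-0.48,-0.73,0,0],[0,0,0,-0.62,-0.63,0,0],[0,0,0,-0.73,-0.47,0,0],[0,0,0,-0.82,-0.32,0,0],[0,0,0,-0.87,-0.14,0,0],[0,0,0,-0.87,0.04,0,0],[0,0,0,-0.85,0.22,0,0],[0,0,0,-0.78,0.39,0,0]]'; python3 plan.py 0.549 -0.161 -12 15
```

```text
time_s: 13.82
tool_pos: [0.526, -0.1961, 0.0872]
ee_rot: [0.001, 0.796, 0.606, 0.001]
contact_force: [6.8, 2.5, 5.5]
finger_gap: 0.0203
grip_force: 59.7
r 0.042 ang -123.2
[[-0.68, 0.55], [-0.55, 0.69], [-0.4, 0.78], [-0.22, 0.85], [-0.04, 0.88], [0.14, 0.87], [0.31, 0.81], [0.48, 0.74], [0.63, 0.62], [0.74, 0.47], [0.82, 0.32], [0.86, 0.13], [0.88, -0.05], [0.85, -0.23], [0.78, -0.4]]
```

```bash
python3 -m jog '[[0,0,0,-0.68,0.55,0,0],[0,0,0,-0.55,0.69,0,0],[0,0,0,-0.4,0.78,0,0],[0,0,0,-0.22,0.85,0,0],[0,0,0,-0.04,0.88,0,0],[0,0,0,0.14,0.87,0,0],[0,0,0,0.31,0.81,0,0],[0,0,0,0.48,0.74,0,0],[0,0,0,0.63,0.62,0,0],[0,0,0,0.74,0.47,0,0]]'; python3 plan.py 0.549 -0.161 -12 10
```

```text
time_s: 14.65
tool_pos: [0.5299, -0.1252, 0.0872]
ee_rot: [0.001, 0.796, 0.605, 0.0]
contact_force: [0.1, -9.1, 7.1]
finger_gap: 0.0203
grip_force: 60.4
r 0.0405 ang 118.0
[[0.81, 0.33], [0.87, 0.15], [0.88, -0.03], [0.85, -0.21], [0.79, -0.38], [0.69, -0.54], [0.56, -0.68], [0.42, -0.77], [0.24, -0.85], [0.06, -0.87]]
```

```bash
python3 -m jog '[[0,0,0,0.81,0.25,0,0],[0,0,0,0.87,0.12,0,0],[0,0,0,0.88,-0.03,0,0],[0,0,0,0.85,-0.21,0,0],[0,0,0,0.79,-0.38,0,0],[0,0,0,0.34,-0.26,0,0],[0,0,0,0,0,0,0],[0,0,0,0,0,0,0]]'; python3 plan.py 0.55 -0.162 -4 10
```

```text
time_s: 15.32
tool_pos: [0.5759, -0.1284, 0.0873]
ee_rot: [0.001, 0.795, 0.606, 0.001]
contact_force: [2.9, 0.9, 6.4]
finger_gap: 0.0202
grip_force: 60.5
r 0.0425 ang 52.4
[[0.23, -0.19], [0.21, -0.2], [0.2, -0.22], [0.18, -0.23], [0.16, -0.24], [0.15, -0.25], [0.13, -0.26], [0.11, -0.27], [0.1, -0.28], [0.07, -0.29]]
```

```bash
python3 -m jog '[[0,0,0,0.23,-0.19,0,0],[0,0,0,0.21,-0.2,0,0],[0,0,0,0.2,-0.22,0,0],[0,0,0,0,0,0,0],[0,0,0,0,0,0,0]]'; python3 plan.py 0.55 -0.162 -4 4
```

```text
time_s: 15.73
tool_pos: [0.582, -0.1339, 0.0873]
ee_rot: [0.0, 0.795, 0.606, 0.001]
contact_force: [2.2, 2.1, 8.3]
finger_gap: 0.0202
grip_force: 60.5
r 0.0426 ang 41.3
[[0.19, -0.23], [0.17, -0.24], [0.15, -0.25], [0.13, -0.26]]
```

```bash
python3 -m jog '[[0,0,0,0.18,-0.23,0,0],[0,0,0,0.08,-0.12,0,0],[0,0,0,0,0,0,0],[0,0,0,0,0,0,0]]'; python3 plan.py 0.55 -0.162 -4 4
```

```text
time_s: 16.07
tool_pos: [0.5846, -0.1371, 0.0873]
ee_rot: [-0.0, 0.795, 0.606, 0.001]
contact_force: [2.2, 2.6, 8.4]
finger_gap: 0.0202
grip_force: 60.6
r 0.0426 ang 35.7
[[0.16, -0.24], [0.15, -0.26], [0.13, -0.26], [0.1, -0.27]]
```

```bash
python3 -m jog '[[0,0,0,0.1,-0.16,0,0],[0,0,0,0.1,-0.16,0,0],[0,0,0,0,0,0,0],[0,0,0,0,0,0,0]]'; python3 plan.py 0.55 -0.162 -4 1
```

```text
time_s: 16.4
tool_pos: [0.5859, -0.1389, 0.0872]
ee_rot: [-0.001, 0.795, 0.607, 0.001]
contact_force: [-2.5, 7.7, 13.2]
finger_gap: 0.0204
grip_force: 61.2
r 0.0427 ang 32.8
[[0.15, -0.25]]
```

```bash
python3 -m jog '[[0,0,0,0.1,-0.18,0,0],[0,0,0,0.1,-0.18,0,0],[0,0,0,0,0,0,0],[0,0,0,0,0,0,0]]'; python3 plan.py 0.55 -0.162 -4 1
```

```text
time_s: 16.73
tool_pos: [0.5862, -0.1392, 0.087]
ee_rot: [-0.005, 0.794, 0.607, 0.001]
contact_force: [-13.7, 18.6, 24.4]
finger_gap: 0.0202
grip_force: 62.6
r 0.0428 ang 32.3
[[0.15, -0.25]]
```

The stop is reached at 32.5°, with about 23 N tangential. Now I back off two full turns along the circle, in 30 rows per turn.

```bash
python3 - <<'E'
import numpy as np
th=np.radians(44.6+12*np.arange(31)); P=4.22*np.c_[np.cos(th),np.sin(th)]; d=np.diff(np.round(P,2),axis=0).round(2)
for k in (0,10,20): print(','.join('[0,0,0,%g,%g,0,0]'%tuple(x) for x in d[k:k+10]))
E
python3 -m jog '[[0,0,0,-0.4,0.5,0,0],[0,0,0,-0.4,0.6,0,0],[0,0,0,0,0,0,0],[0,0,0,0,0,0,0]]'; python3 plan.py 0.55 -0.162 12 1
```

```text
[0,0,0,-0.68,0.56,0,0],[0,0,0,-0.78,0.41,0,0],[0,0,0,-0.85,0.23,0,0],[0,0,0,-0.88,0.06,0,0],[0,0,0,-0.87,-0.14,0,0],[0,0,0,-0.83,-0.31,0,0],[0,0,0,-0.74,-0.47,0,0],[0,0,0,-0.63,-0.62,0,0],[0,0,0,-0.49,-0.74,0,0],[0,0,0,-0.32,-0.82,0,0]
[0,0,0,-0.14,-0.87,0,0],[0,0,0,0.04,-0.88,0,0],[0,0,0,0.22,-0.85,0,0],[0,0,0,0.39,-0.79,0,0],[0,0,0,0.56,-0.69,0,0],[0,0,0,0.68,-0.56,0,0],[0,0,0,0.78,-0.41,0,0],[0,0,0,0.85,-0.23,0,0],[0,0,0,0.88,-0.06,0,0],[0,0,0,0.87,0.14,0,0]
[0,0,0,0.83,0.31,0,0],[0,0,0,0.74,0.47,0,0],[0,0,0,0.63,0.62,0,0],[0,0,0,0.49,0.74,0,0],[0,0,0,0.32,0.82,0,0],[0,0,0,0.14,0.87,0,0],[0,0,0,-0.04,0.88,0,0],[0,0,0,-0.22,0.85,0,0],[0,0,0,-0.39,0.79,0,0],[0,0,0,-0.56,0.69,0,0]
time_s: 17.07
tool_pos: [0.5803, -0.1322, 0.0872]
ee_rot: [-0.0, 0.795, 0.606, 0.001]
contact_force: [1.3, 3.7, 9.7]
finger_gap: 0.0203
grip_force: 60.7
r 0.0425 ang 44.5
[[-0.68, 0.56]]
```

```bash
python3 -m jog '[[0,0,0,-0.68,0.56,0,0],[0,0,0,-0.78,0.41,0,0],[0,0,0,-0.85,0.23,0,0],[0,0,0,-0.88,0.06,0,0],[0,0,0,-0.87,-0.14,0,0],[0,0,0,-0.83,-0.31,0,0],[0,0,0,-0.74,-0.47,0,0],[0,0,0,-0.63,-0.62,0,0],[0,0,0,-0.49,-0.74,0,0],[0,0,0,-0.32,-0.82,0,0]]'; python3 plan.py 0.55 -0.162 12 1
```

```text
time_s: 17.9
tool_pos: [0.51, -0.1517, 0.0873]
ee_rot: [0.0, 0.795, 0.606, 0.001]
contact_force: [6.7, 1.0, 4.9]
finger_gap: 0.0205
grip_force: 60.2
r 0.0414 ang 165.5
[[-0.13, -0.87]]
```

```bash
python3 -m jog '[[0,0,0,-0.14,-0.87,0,0],[0,0,0,0.04,-0.88,0,0],[0,0,0,0.22,-0.85,0,0],[0,0,0,0.39,-0.79,0,0],[0,0,0,0.56,-0.69,0,0],[0,0,0,0.68,-0.56,0,0],[0,0,0,0.78,-0.41,0,0],[0,0,0,0.85,-0.23,0,0],[0,0,0,0.88,-0.06,0,0],[0,0,0,0.87,0.14,0,0]]'; python3 plan.py 0.55 -0.162 12 1
```

```text
time_s: 18.73
tool_pos: [0.5605, -0.203, 0.0871]
ee_rot: [-0.001, 0.795, 0.606, 0.001]
contact_force: [-6.2, 6.6, 16.1]
finger_gap: 0.0207
grip_force: 61.4
r 0.0424 ang -75.7
[[0.82, 0.3]]
```

```bash
python3 -m jog '[[0,0,0,0.83,0.31,0.1,0],[0,0,0,0.74,0.47,0,0],[0,0,0,0.63,0.62,0,0],[0,0,0,0.49,0.74,0,0],[0,0,0,0.32,0.82,0,0],[0,0,0,0.14,0.87,0,0],[0,0,0,-0.04,0.88,0,0],[0,0,0,-0.22,0.85,0,0],[0,0,0,-0.39,0.79,0,0],[0,0,0,-0.56,0.69,0,0]]'; python3 plan.py 0.55 -0.162 12 1
```

```text
time_s: 19.57
tool_pos: [0.5808, -0.1326, 0.0874]
ee_rot: [0.001, 0.795, 0.606, 0.001]
contact_force: [4.0, -1.4, -0.6]
finger_gap: 0.0203
grip_force: 59.8
r 0.0426 ang 43.7
[[-0.67, 0.57]]
```

```bash
python3 -m jog '[[0,0,0,-0.68,0.56,0,0],[0,0,0,-0.78,0.41,0,0],[0,0,0,-0.85,0.23,0,0],[0,0,0,-0.88,0.06,0,0],[0,0,0,-0.87,-0.14,0,0],[0,0,0,-0.83,-0.31,0,0],[0,0,0,-0.74,-0.47,0,0],[0,0,0,-0.63,-0.62,0,0],[0,0,0,-0.49,-0.74,0,0],[0,0,0,-0.32,-0.82,0,0]]'; python3 plan.py 0.55 -0.162 12 1
```

```text
time_s: 20.4
tool_pos: [0.5093, -0.1537, 0.0874]
ee_rot: [0.001, 0.796, 0.606, 0.001]
contact_force: [14.3, -0.1, -7.5]
finger_gap: 0.0204
grip_force: 59.1
r 0.0415 ang 168.5
[[-0.08, -0.87]]
```

```bash
python3 -m jog '[[0,0,0,-0.14,-0.87,0,0],[0,0,0,0.04,-0.88,0,0],[0,0,0,0.22,-0.85,0,0],[0,0,0,0.39,-0.79,0,0],[0,0,0,0.56,-0.69,0,0],[0,0,0,0.68,-0.56,0,0],[0,0,0,0.78,-0.41,0,0],[0,0,0,0.85,-0.23,0,0],[0,0,0,0.88,-0.06,0,0],[0,0,0,0.87,0.14,0,0]]'; python3 plan.py 0.55 -0.162 12 1
```

```text
time_s: 21.23
tool_pos: [0.5592, -0.2034, 0.0872]
ee_rot: [-0.002, 0.796, 0.606, -0.0]
contact_force: [-6.7, 10.2, 11.7]
finger_gap: 0.0201
grip_force: 61.5
r 0.0424 ang -77.5
[[0.83, 0.28]]
```

```bash
python3 -m jog '[[0,0,0,0.83,0.31,0,0],[0,0,0,0.74,0.47,0,0],[0,0,0,0.63,0.62,0,0],[0,0,0,0.49,0.74,0,0],[0,0,0,0.32,0.82,0,0],[0,0,0,0.14,0.87,0,0],[0,0,0,-0.04,0.88,0,0],[0,0,0,-0.22,0.85,0,0],[0,0,0,-0.39,0.79,0,0],[0,0,0,0,0,0,0]]'; python3 -m jog '[[0,0,0,0,0,0,0],[0,0,0,0,0,0,0],[0,0,0,0,0,0,0],[0,0,0,0,0,0,0]]'; python3 plan.py 0.55 -0.162 12 1
python3 - <<'E'
from h import *
t=get('top');s=get('side')
cv2.imwrite('pics/g7.png',np.hstack([cv2.resize(c[0][v:v+130,u:u+130],None,fx=3,fy=3,interpolation=2) for c,u,v in((t,205,135),(s,245,110))]))
E
```

```text
time_s: 22.07
tool_pos: [0.586, -0.1395, 0.0874]
ee_rot: [0.0, 0.795, 0.606, 0.001]
contact_force: [5.4, 6.1, -2.2]
finger_gap: 0.0202
grip_force: 60.2
time_s: 22.4
tool_pos: [0.5861, -0.1396, 0.0874]
ee_rot: [-0.0, 0.795, 0.606, 0.001]
contact_force: [5.3, 6.5, 1.7]
finger_gap: 0.0204
grip_force: 60.3
r 0.0425 ang 31.8
[[-0.54, 0.69]]
```

View pics/g7.png

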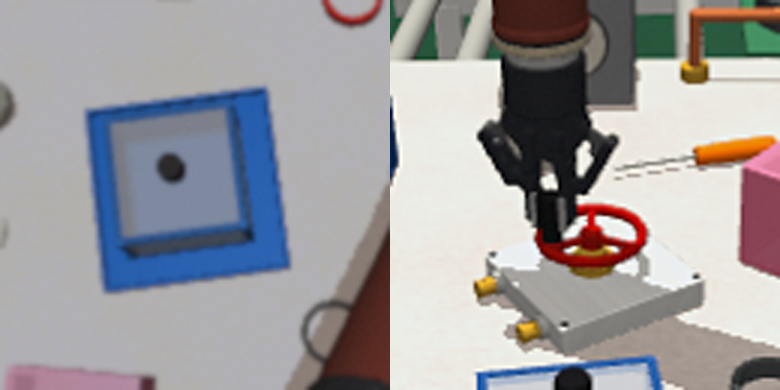

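The guard is flat in the tray. The gripper still holds the handle on the nipple side, at the same angle as the stop, two turns later. I hand it in.

```bash
python3 -c "
from cell import finish_job
print(finish_job())"
```

```text
the job is handed in; nothing more can be done
None
```

I handed the job in: the guard stands upright and let go in the tray, and the valve was turned to its stop and backed off two full turns by my measurement, with the handle still gripped; no verdict came back.

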